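# Tap a stuck fastener die down through its holder

### The arm

A 6-joint arm with a two-finger parallel gripper is mounted at the origin on the work surface. World frame = base frame: x ahead of the robot, y to its left, z up, the work surface at z = 0. Lengths are in m, angles in degrees, forces in N, time in s.
With the tool pointing down it reaches from about 0.4 to 0.825 m from the base axis. Payload 7 kg.
Tool frame: the origin (TCP) lies on the centre line of the jaws, within the pads' length; the fingertips stand 22 mm ahead of it and the grasp point (between the pads) lies 3 mm ahead of it; z points along the fingers, y is the line along which they close (so a half turn about z gives the same grasp; the last joint's range is limited). The gripper opens to 88 mm and grips with 3 to 60 N. Pads are 19 mm wide; open, the fingers measure 130 mm over their backs; the gripper's body (78 mm by 193 mm) begins 47 mm behind the grasp point.
Start: joints at [93.111, 20.546, 0.682, 0, -70.136, -16.507], TCP at [0.156, 0.657, 0.249] pointing down, gripper open.
Joint ranges: [-176.03, 176.03], [-82.01, 121.73], [-58.28, 71.71], [-173.87, 95.51], [-174.79, -0.11], [-173.66, 173.66]. Speed limits (degrees/s): [136.94, 136.94, 172.46, 180, 180, 180].

### API

Orientations are given as [roll, pitch, yaw] about the fixed x, y, z axes, in that order (R = Rz(yaw) Ry(pitch) Rx(roll)).
In Python, from plant import get_state, cams, r gives the robot as it stands.
- The arm moves only by the tool apply_moves, never from a script. Its argument "targets" is a list of rows, each an object with "dp": the shift along the world's x, y, z in m, a list of three; "yaw": the turn about the world's z in degrees. In form: [{"dp": [x, y, z], "yaw": yaw}, ...]. A call has 1 to 20 rows; each row is the pose to reach, as a shift and turn from the pose commanded when the call began; what a row does not reach only later rows make up. A row lasts 1/12 s, in which the tool goes at most 41.7 mm and 7.16 degrees, less where a joint would pass 70% of its speed; a pose out of reach is approached as far as the arm can. A call with a gripper value outside its range is refused whole. "grip" is the gripper command: -1 is fully open, 1 is shut, values between are in proportion, set as the call begins (left out, the last holds). The fingers move at their own pace and stop on an object; "squeeze" is the grip in N (left out, the last holds). Time passes only in rows, so rows that repeat a pose let the fingers close. It gives the time, the measured TCP pose, the force, the opening and the grip force at its end, in the units of the state.
- get_state(): the state, without advancing time (a new reading comes with each control period).
- cams.capture(name): name is "side" or "top"; returns a dict with "image" (480x640x3 uint8, red, green, blue), "range_z" (480x640 float32, m along the optical axis (not along the pixel's ray), 0 where there is no reading), "fx", "fy", "cx", "cy" (pixels), "R" (3x3) and "t" (3): a world point X has camera coordinates R X + t. Camera axes: x right, y down, z forward; pixel columns grow to the right and rows downward; lengths in m; the calibration is good to about 2 mm. A picture is of the moment at which its call begins.
- r.close_job(): hands the job in; it is judged then, once.
The state is a dict: "time_s": time; "joints": joint angles; "qd": joint speeds; "joint_torque": joint torques, N m; "tcp_pos": TCP position; "eef_rot": TCP orientation; "contact_force": force on the tool from outside, world axes, zero at the start; "moment": the same for the moment, N m; "gripper_width": finger opening in m; "gripper_force": force on a finger pad.
Only numpy, scipy, OpenCV 4.12 (cv2) and the standard library are available. Lean on these libraries where they do the work, as an engineer would, in place of code of your own. Each camera call takes 0.05 s, during which the arm holds its last target. There are 200 camera calls.

### The job

The pale silver snap-fastener die is stuck standing proud in its green holder. Take the white-headed mallet by its handle and, with light taps on the brass bosses at the die's two ends in turn, walk it down until its flat top is level with the holder at both ends, never letting one end get more than about 8 mm lower than the other, or it jams. Touch the die only with the white mallet, then stand the mallet back upright on the bench and leave the steel maul, tray, mug and spool where they are.

Things in the scene. Friction and masses are not known exactly. Their poses are not given: they have to be found in the camera images.
- holder: Green painted steel die holder bolted to the bench: a rectangular frame 82 mm (its x) by 190 mm (its y) by 45 mm high, with the pale silver die sitting in its 52 x 142 mm opening. Origin: centre of its underside, on the bench; z up. Its place and yaw vary.
- boss_a (a point): Centre of the top face of the brass boss (22 mm across, 8 mm high) on the die's +y end (holder's y = +45 mm). Its z axis is the die's upward normal. Stuck, the boss top stands 68 to 71 mm above the bench; fully down, against a firm stop, it is 53 mm above the bench.
- boss_b (a point): The same for the boss on the die's -y end (holder's y = -45 mm). The two ends may start up to 3 mm different in height.
- mallet: The mallet to use: an upright round maul standing on its head on the bench, 150 mm tall, 0.25 to 0.5 kg. White plastic head 44 to 48 mm across and 70 mm high with a flat underside, which is the striking face; above it a coaxial straight pale wooden handle 26 mm across from 70 to 150 mm, best gripped near its top. Origin: centre of the underside of the head; z up along the handle.
- steel_maul: Bystander: a maul of the same shape and size with a dark steel head and black handle, origin under its head. It would bruise the die; leave it standing.
- parts_tray: Bystander: red tray of snap caps, 100 x 150 x 30 mm, origin under its centre.
- mug: Bystander: white mug, 80 mm across, 90 mm high, origin under its centre.
- thread_spool: Bystander: blue thread spool, 48 mm across, 56 mm high, origin under its centre.
- die: The pale silver die: a block 47 x 137 x 30 mm, a boss 45 mm either side of its middle. Origin: centre of the top face of boss_a; z is its upward normal. Pushing one boss down lowers that end alone, the other end stays; it takes about 8 N, and the end stays where it is left (no spring back). Fully down, its flat top is level with the holder's top.
Things that resemble listed ones, but are neither listed nor needed, are in the scene too. What is meant by the holder is not brown, and is the smaller of those in its own colour.

How it is judged (in metres and radians):
At the end, for the whole second after the job is handed in: Both boss tops are no more than 56 mm above the holder's underside (die level with the holder within 3 mm at both ends); the white mallet stands upright on the bench within 7 degrees, at rest (z of each of boss_a, boss_b in the frame of holder below 0.056 m and height (world z) of mallet below 0.008 m and angle between mallet's own z axis and vertical below 0.12 rad and linear speed of mallet below 0.02 m/s); the robot touches nothing.
It fails at once if the die is cocked: one end more than 10 mm lower than the other (die tilted over 0.115 rad) (angle between boss_a's own z axis and vertical above 0.115 rad).
It fails at once if the die is struck hard or crushed (over 70 N from the mallet) (contact force between mallet and die above 70 N).
It fails at once if the die is pushed with the gripper or arm (contact force between any of the fingers, the arm and die above 1 N).
It fails at once if the steel maul, tray, mug or spool is moved more than 20 mm or tipped (distance of any of steel_maul, parts_tray, mug, thread_spool from where it was at the start of the episode above 0.02 m or angle between any of steel_maul, parts_tray, mug, thread_spool's own z axis and vertical above 0.3 rad).
It fails at once if a bystander is used on the die (contact force between any of steel_maul, parts_tray, mug, thread_spool and die above 0.5 N).
It also fails if it takes over 58 s, if anything falls off the work surface, if the arm or the gripper's body presses on something with over 40 N, if the wrist force passes 120 N, or if a joint passes its speed limit or range.

## Working session

There is one attempt and no reset: what is moved stays moved. The work goes in short steps, Python scripts to look and compute and a tool call to move; the robot and the scene stay as the last step left them, time stands still between calls to the robot, and variables do not carry over. Pictures are saved under pics/ and viewed, at most 10 in all, crops included, and the job is handed in when it is done.

Besides the shell and the picture viewer there is one more tool, called by a JSON object that holds its "api" and its "payload". apply_moves: Moves the arm, as the interface text tells. Its arguments: {"type":"object","properties":{"targets":{"type":"array","items":{"type":"object","properties":{"dp":{"type":"array","items":{"type":"number"}},"yaw":{"type":"number"}}}},"grip":{"type":"number"},"squeeze":{"type":"number"}},"required":["targets"]}

```bash
mkdir -p pics; cat > h.py <<'E'
import numpy as np, cv2
from plant import get_state, cams, r
def snap(n,f):
    c=cams.capture(n); cv2.imwrite('pics/'+f,c['image'][:,:,::-1]); np.savez('pics/'+f[:-4]+'.npz',**c); return c
def cloud(c):
    z=c['range_z']; v,u=np.mgrid[:480,:640]
    P=np.stack([(u-c['cx'])/c['fx']*z,(v-c['cy'])/c['fy']*z,z],-1)
    X=(P-c['t'])@c['R']; X[z==0]=np.nan; return X
E
python3 - <<'E'
from h import *
s=get_state();print(s)
for n in('top','side'):
    c=snap(n,n+'0.png'); print(n,c['R'],c['t'],c['fx'])
E
```

```text
{'time_s': 0.0, 'joints': array([ 9.31115327e+01,  2.05919416e+01,  6.35801300e-01, -1.98628938e-02,
       -7.01341920e+01, -1.65073649e+01]), 'qd': array([-0.05487651, -0.11002679, -0.00607049,  0.10995003,  0.04312005,
       -0.02877653]), 'joint_torque': array([ 1.48743202e-03, -5.82717061e+01,  2.93052274e+01,  6.99721947e+00,
        6.83462567e-03, -1.49993011e-04]), 'tcp_pos': array([0.15629491, 0.65621854, 0.24763313]), 'eef_rot': array([ 1.79908085e+02, -7.76650876e-03, -1.34025905e+01]), 'contact_force': array([ 0.89591446,  0.16521849, -0.14678283]), 'moment': array([-0.0162448 ,  0.02674843, -0.03722542]), 'gripper_force': 0.0, 'gripper_width': 0.08781777506680728}
top [[ 0.02820511 -0.99946866  0.01633627]
 [-0.9930819  -0.02988097 -0.11355818]
 [ 0.11398598 -0.01302033 -0.99339703]] [-0.03524114  0.49973425  0.99485102] 451.31273720197356
side [[-8.23092642e-01 -5.67906855e-01  5.53595653e-04]
 [-3.88904369e-01  5.62945484e-01 -7.29277570e-01]
 [ 4.13850087e-01 -6.00478297e-01 -6.84217743e-01]] [0.38766333 0.2414953  0.64367607] 450.28049746250855
```

View pics/top0.png

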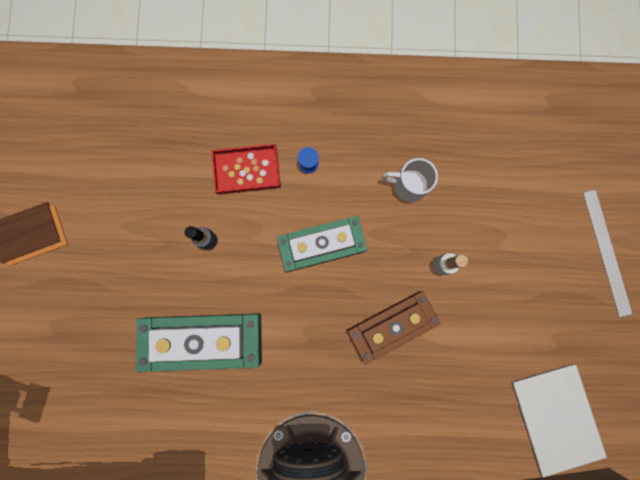

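View pics/side0.png

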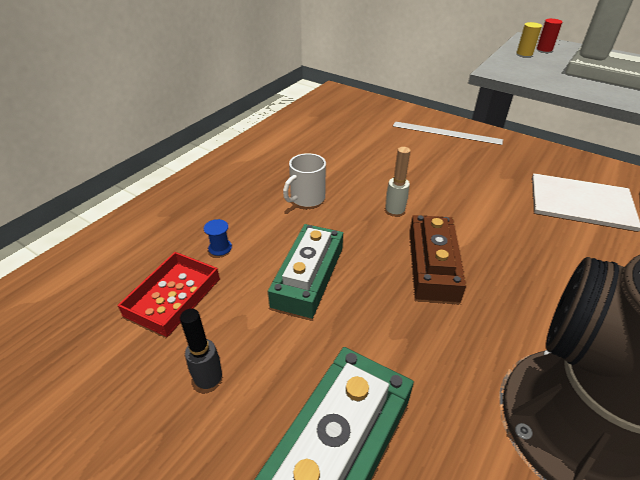

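The top view shows the small green holder at about (322,243) with bosses at (302,247) and (342,238). The white mallet's head is at (447,264) and its handle top at (461,261). The steel maul is at (203,238). The arm isn't blocking anything.

```bash
python3 - <<'E'
from h import *
def ld(f):
    return dict(np.load('pics/'+f+'.npz'))
for f,boxes in (('top0',dict(hold=(270,210,375,275),mal=(430,245,475,280),steel=(180,220,220,255))),('side0',dict(hold=(262,220,350,320),mal=(380,140,415,220)))):
    c=ld(f);X=cloud(c);hsv=cv2.cvtColor(c['image'],cv2.COLOR_RGB2HSV);H,S,V=[hsv[...,i].astype(int) for i in range(3)]
    for k,(a,b,cc,d) in boxes.items():
        m=np.zeros((480,640),bool);m[b:d,a:cc]=1
        if k=='hold':
            g=m&(H>60)&(H<95)&(S>80)
            p=X[g]; p=p[(p[:,2]>.038)&(p[:,2]<.05)]
            R=cv2.minAreaRect((p[:,:2]*1000).astype(np.float32)); print(f,'green top',R,np.nanmedian(p[:,2]))
            br=m&(H>12)&(H<28)&(S>100)&(V>140)&(X[...,2]>.05)
            n,l,st,ce=cv2.connectedComponentsWithStats(br.astype(np.uint8))
            for i in range(1,n):
                if st[i,4]>20: print(' boss',ce[i],st[i,4],np.nanmedian(X[l==i],0).round(4))
        else:
            p=X[m]; p=p[np.isfinite(p[:,2])]
            for lo,hi in((.02,.06),(.06,.075),(.085,.14),(.144,.16)):
                q=p[(p[:,2]>lo)&(p[:,2]<hi)]
                if len(q)>3: print(f,k,lo,len(q),np.median(q,0).round(4),q.min(0).round(4),q.max(0).round(4))
E
```

```text
top0 green top ((495.71063232421875, -8.87347412109375), (79.66529083251953, 185.5400390625), 16.095468521118164) 0.04482684639959615
 boss [341.53061224 236.57142857] 49 [ 0.5089 -0.0528  0.0693]
 boss [301.70212766 246.87234043] 47 [0.4838 0.0335 0.0691]
top0 mal 0.02 105 [ 0.4525 -0.2691  0.0435] [ 0.435  -0.2923  0.0202] [ 0.4802 -0.2642  0.06  ]
top0 mal 0.06 172 [ 0.4525 -0.2782  0.069 ] [ 0.4365 -0.3083  0.0605] [ 0.4784 -0.2664  0.0747]
top0 mal 0.085 94 [ 0.4545 -0.2778  0.114 ] [ 0.4445 -0.291   0.0853] [ 0.4701 -0.2754  0.1396]
top0 mal 0.144 131 [ 0.4573 -0.2876  0.1493] [ 0.445  -0.3014  0.1445] [ 0.4691 -0.2766  0.1537]
top0 steel 0.02 104 [0.4894 0.2363 0.0435] [0.4757 0.2312 0.0201] [0.5206 0.2646 0.06  ]
top0 steel 0.06 179 [0.4929 0.2452 0.0692] [0.4774 0.2326 0.0616] [0.5215 0.2745 0.0742]
top0 steel 0.085 92 [0.4945 0.2444 0.1141] [0.4868 0.2416 0.0852] [0.5112 0.2567 0.1397]
top0 steel 0.144 134 [0.4991 0.2536 0.1493] [0.4866 0.2424 0.1446] [0.5115 0.267  0.1546]
side0 green top ((495.1934814453125, -4.995079040527344), (80.58855438232422, 190.3141326904297), 16.5655574798584) 0.04306177113768962
 boss [315.24193548 233.82258065] 62 [ 0.5084 -0.0486  0.0673]
 boss [298.93902439 266.        ] 82 [0.483  0.0367 0.0676]
side0 mal 0.02 344 [ 0.4483 -0.2669  0.0411] [ 0.3858 -0.2947  0.0203] [ 0.48   -0.2201  0.0596]
side0 mal 0.06 188 [ 0.4511 -0.2747  0.0675] [ 0.4354 -0.3024  0.0601] [ 0.4785 -0.2629  0.075 ]
side0 mal 0.085 289 [ 0.4531 -0.2763  0.114 ] [ 0.4447 -0.2926  0.0857] [ 0.4692 -0.2711  0.1399]
side0 mal 0.144 82 [ 0.4565 -0.2824  0.1475] [ 0.4449 -0.2996  0.1441] [ 0.4691 -0.2715  0.1501]
```

{"api": "apply_moves", "payload": {"targets": [{"dp": [0.34, -0.457, 0], "yaw": -60}, {"dp": [0.34, -0.457, 0], "yaw": -60}, {"dp": [0.34, -0.457, 0], "yaw": -60}, {"dp": [0.34, -0.457, 0], "yaw": -60}, {"dp": [0.34, -0.457, 0], "yaw": -60}, {"dp": [0.34, -0.457, 0], "yaw": -60}, {"dp": [0.34, -0.457, 0], "yaw": -60}, {"dp": [0.34, -0.457, 0], "yaw": -60}, {"dp": [0.34, -0.457, 0], "yaw": -60}, {"dp": [0.34, -0.457, 0], "yaw": -60}, {"dp": [0.34, -0.457, 0], "yaw": -60}, {"dp": [0.34, -0.457, 0], "yaw": -60}, {"dp": [0.34, -0.457, 0], "yaw": -60}, {"dp": [0.34, -0.457, 0], "yaw": -60}], "grip": -1}}

```text
time_s: 1.27
tcp_pos: [0.4975, 0.1968, 0.2484]
eef_rot: [180.0, -0.0, -73.5]
contact_force: [0.2, 0.1, 0.3]
gripper_width: 0.0876
gripper_force: 0.0
```

{"api": "apply_moves", "payload": {"targets": [{"dp": [-0.04, -0.487, 0], "yaw": 0}, {"dp": [-0.04, -0.487, 0], "yaw": 0}, {"dp": [-0.04, -0.487, 0], "yaw": 0}, {"dp": [-0.04, -0.487, 0], "yaw": 0}, {"dp": [-0.04, -0.487, 0], "yaw": 0}, {"dp": [-0.04, -0.487, 0], "yaw": 0}, {"dp": [-0.04, -0.487, 0], "yaw": 0}, {"dp": [-0.04, -0.487, 0], "yaw": 0}, {"dp": [-0.04, -0.487, 0], "yaw": 0}, {"dp": [-0.04, -0.487, 0], "yaw": 0}, {"dp": [-0.04, -0.487, 0], "yaw": 0}, {"dp": [-0.04, -0.487, 0], "yaw": 0}, {"dp": [-0.04, -0.487, 0], "yaw": 0}, {"dp": [-0.04, -0.487, 0], "yaw": 0}, {"dp": [-0.04, -0.487, 0], "yaw": 0}, {"dp": [-0.04, -0.487, 0], "yaw": 0}]}}

```text
time_s: 2.6
tcp_pos: [0.4564, -0.2866, 0.2485]
eef_rot: [180.0, 0.0, -73.4]
contact_force: [-0.1, 0.0, 0.3]
gripper_width: 0.0877
gripper_force: 0.0
```

```bash
python3 - <<'E'
from h import *
s=get_state();print(s['time_s'],s['tcp_pos'],s['eef_rot'],s['joints'],s['contact_force'])
c=snap('side','side1.png')
X=cloud(c);p=X[135:225,375:420].reshape(-1,3)
for lo,hi in((.02,.06),(.085,.14),(.144,.16)):
    q=p[(p[:,2]>lo)&(p[:,2]<hi)]; print(lo,len(q),np.median(q,0).round(4),q.min(0),q.max(0))
E
```

```text
2.6 [ 0.45639137 -0.28661147  0.24847406] [ 1.79995819e+02  1.51653776e-02 -7.33518691e+01] [-1.12884396e+01  7.74139406e+00 -1.65024394e+01 -1.25447241e-02
 -6.57669657e+01  2.79417210e+01] [-0.13511028  0.03187754  0.29289883]
0.02 419 [ 0.4438 -0.2657  0.0426] [ 0.3712544  -0.29431381  0.02006961] [ 0.4806166  -0.20749739  0.05999411]
0.085 291 [ 0.4532 -0.2764  0.1135] [ 0.4446175  -0.29416247  0.08504359] [ 0.46947909 -0.27144259  0.13962897]
0.144 81 [ 0.4567 -0.2836  0.1475] [ 0.4452371  -0.29779676  0.14409835] [ 0.46995493 -0.27030877  0.14968138]
```

View pics/side1.png

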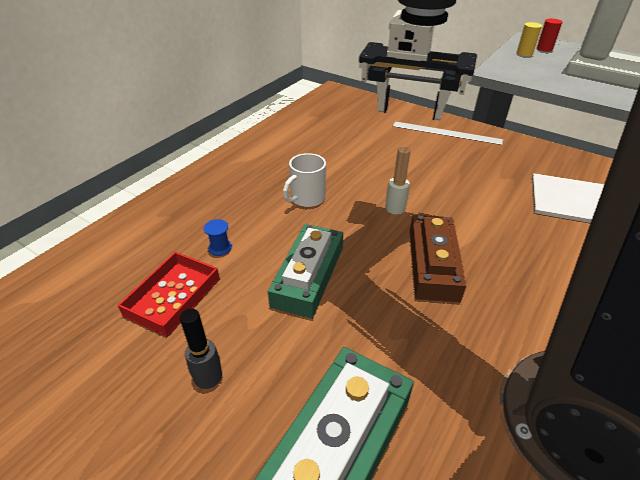

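The mallet stands at (398,212) up to (403,150), with the open jaws centred roughly above it at (411,113). The scene is unchanged. I'll descend and grip.

{"api": "apply_moves", "payload": {"targets": [{"dp": [0, 0.002, -0.03], "yaw": 0}, {"dp": [0, 0.002, -0.06], "yaw": 0}, {"dp": [0, 0.002, -0.08], "yaw": 0}, {"dp": [0, 0.002, -0.1], "yaw": 0}, {"dp": [0, 0.002, -0.115], "yaw": 0}, {"dp": [0, 0.002, -0.12], "yaw": 0}, {"dp": [0, 0.002, -0.12], "yaw": 0}, {"dp": [0, 0.002, -0.12], "yaw": 0}]}}

```text
time_s: 3.32
tcp_pos: [0.457, -0.285, 0.1293]
eef_rot: [-180.0, -0.0, -73.3]
contact_force: [0.6, -0.4, 0.6]
gripper_width: 0.0877
gripper_force: 0.0
```

{"api": "apply_moves", "payload": {"targets": [{"dp": [0, 0, 0], "yaw": 0}, {"dp": [0, 0, 0], "yaw": 0}, {"dp": [0, 0, 0], "yaw": 0}, {"dp": [0, 0, 0], "yaw": 0}, {"dp": [0, 0, 0], "yaw": 0}, {"dp": [0, 0, 0], "yaw": 0}, {"dp": [0, 0, 0], "yaw": 0}, {"dp": [0, 0, 0], "yaw": 0}, {"dp": [0, 0, 0], "yaw": 0}, {"dp": [0, 0, 0], "yaw": 0}], "grip": 1, "squeeze": 50}}

```text
time_s: 4.15
tcp_pos: [0.4564, -0.2854, 0.1285]
eef_rot: [180.0, 0.0, -73.4]
contact_force: [0.6, -0.4, -0.1]
gripper_width: 0.0262
gripper_force: 0.6
```

{"api": "apply_moves", "payload": {"targets": [{"dp": [0, 0, 0], "yaw": 0}, {"dp": [0, 0, 0], "yaw": 0}, {"dp": [0, 0, 0], "yaw": 0}, {"dp": [0, 0, 0], "yaw": 0}]}}

```text
time_s: 4.48
tcp_pos: [0.4564, -0.2854, 0.1285]
eef_rot: [-180.0, 0.0, -73.4]
contact_force: [0.6, -1.0, -0.7]
gripper_width: 0.0254
gripper_force: 50.0
```

{"api": "apply_moves", "payload": {"targets": [{"dp": [0, 0, 0.01], "yaw": 0}, {"dp": [0, 0, 0.03], "yaw": 0}, {"dp": [0, 0, 0.06], "yaw": 0}, {"dp": [0, 0, 0.09], "yaw": 0}, {"dp": [0, 0, 0.11], "yaw": 0}, {"dp": [0, 0, 0.12], "yaw": 0}, {"dp": [0, 0, 0.12], "yaw": 0}, {"dp": [0, 0, 0.12], "yaw": 0}]}}

```text
time_s: 5.15
tcp_pos: [0.4559, -0.285, 0.248]
eef_rot: [180.0, 0.0, -73.4]
contact_force: [0.3, 0.5, -3.8]
gripper_width: 0.0256
gripper_force: 50.0
```

```bash
python3 - <<'E'
from h import *
s=get_state();print(s['time_s'],s['tcp_pos'],s['contact_force'],s['gripper_force'],s['gripper_width'],s['moment'])
c=snap('side','side2.png'); X=cloud(c)
# head: greyish-white above bench in the gripper area
p=X[60:240,360:450].reshape(-1,3); p=p[np.isfinite(p[:,2])]
for lo in np.arange(.11,.2,.015):
    q=p[(p[:,2]>lo)&(p[:,2]<lo+.015)&(abs(p[:,0]-.456)<.045)&(abs(p[:,1]+.285)<.045)]
    if len(q): print(lo.round(3),len(q),np.median(q,0).round(4),q.min(0).round(4),q.max(0).round(4))
cv2.imwrite('pics/side2c.png',cv2.resize(c['image'][0:240,260:560,::-1],None,fx=2.5,fy=2.5))
E
```

```text
5.15 [ 0.45593038 -0.28503067  0.24796807] [ 0.27934481  0.46454959 -3.77307006] 49.99700367450714 0.025624330936699427 [ 0.13242866  0.03238316 -0.03406713]
0.11 61 [ 0.4493 -0.2679  0.122 ] [ 0.4351 -0.289   0.1185] [ 0.4774 -0.2624  0.125 ]
0.125 135 [ 0.4484 -0.2676  0.1332] [ 0.4339 -0.2961  0.125 ] [ 0.4733 -0.26    0.14  ]
0.14 151 [ 0.4494 -0.2669  0.1482] [ 0.433  -0.2975  0.14  ] [ 0.4793 -0.2604  0.1549]
0.155 176 [ 0.4481 -0.2671  0.1626] [ 0.4334 -0.2928  0.1552] [ 0.4787 -0.2602  0.17  ]
0.17 170 [ 0.448  -0.2682  0.1777] [ 0.4341 -0.2984  0.17  ] [ 0.4784 -0.2616  0.1849]
0.185 189 [ 0.4519 -0.2762  0.188 ] [ 0.4342 -0.3047  0.1852] [ 0.4785 -0.2638  0.1999]
0.2 103 [ 0.4521 -0.276   0.2071] [ 0.4437 -0.2906  0.2001] [ 0.4685 -0.2714  0.2149]
```

View pics/side2c.png

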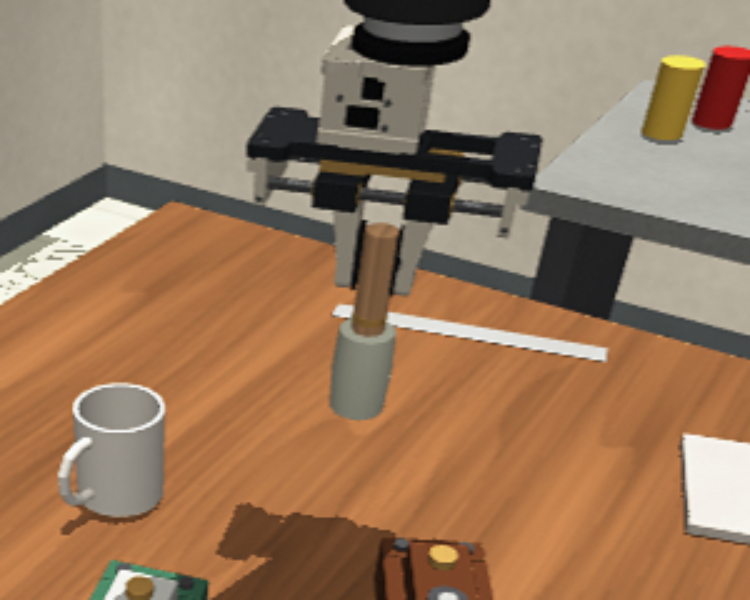

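The mallet is held upright, with its head at about (362,370) in the crop. Its bottom is at about 0.119, which matches TCP minus 0.1285. Next I'll go over boss_b.

{"api": "apply_moves", "payload": {"targets": [{"dp": [0.011, 0.047, 0], "yaw": 0}, {"dp": [0.02, 0.087, 0], "yaw": 0}, {"dp": [0.029, 0.127, 0], "yaw": 0}, {"dp": [0.038, 0.167, 0], "yaw": 0}, {"dp": [0.047, 0.207, 0], "yaw": 0}, {"dp": [0.053, 0.234, 0], "yaw": 0}, {"dp": [0.053, 0.234, 0], "yaw": 0}, {"dp": [0.053, 0.234, -0.02], "yaw": 0}, {"dp": [0.053, 0.234, -0.035], "yaw": 0}, {"dp": [0.053, 0.234, -0.042], "yaw": 0}, {"dp": [0.053, 0.234, -0.042], "yaw": 0}, {"dp": [0.053, 0.234, -0.042], "yaw": 0}]}}

```text
time_s: 6.2
tcp_pos: [0.509, -0.0517, 0.2058]
eef_rot: [179.9, -0.0, -73.4]
contact_force: [0.0, -0.1, -2.9]
gripper_width: 0.0252
gripper_force: 50.0
```

```bash
python3 - <<'E'
from h import *
s=get_state();print(s['time_s'],s['tcp_pos'],s['contact_force'])
c=snap('side','side3.png'); snap('top','top3.png');X=cloud(c)
cv2.imwrite('pics/side3c.png',cv2.resize(c['image'][120:340,200:420,::-1],None,fx=2.6,fy=2.6))
p=X[140:330,260:360].reshape(-1,3)
q=p[(p[:,2]>.09)&(p[:,2]<.14)]; print(len(q),np.median(q,0),q.min(0),q.max(0))
E
```

```text
6.2 [ 0.50901836 -0.051726    0.20582122] [ 0.02985953 -0.05732564 -2.92619206]
567 [ 0.49678115 -0.03607659  0.11676706] [ 0.48532266 -0.24357695  0.09002434] [ 0.67624811 -0.02908452  0.13987538]
```

View pics/side3c.png

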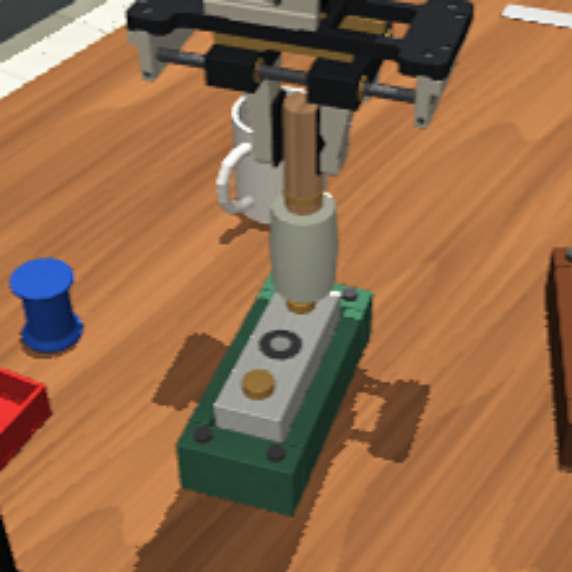

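The head sits centred over boss_b at crop (300,300), and boss_a at (258,384) is free. I'll press slowly.

{"api": "apply_moves", "payload": {"targets": [{"dp": [0, 0, -0.003], "yaw": 0}, {"dp": [0, 0, -0.005], "yaw": 0}, {"dp": [0, 0, -0.006], "yaw": 0}, {"dp": [0, 0, -0.007], "yaw": 0}, {"dp": [0, 0, -0.008], "yaw": 0}, {"dp": [0, 0, -0.009], "yaw": 0}, {"dp": [0, 0, -0.01], "yaw": 0}, {"dp": [0, 0, -0.011], "yaw": 0}]}}

```text
time_s: 6.97
tcp_pos: [0.5097, -0.0515, 0.1963]
eef_rot: [-180.0, -0.0, -73.4]
contact_force: [-1.5, -0.6, 5.1]
gripper_width: 0.0257
gripper_force: 50.0
```

{"api": "apply_moves", "payload": {"targets": [{"dp": [0, 0, -0.001], "yaw": 0}, {"dp": [0, 0, -0.002], "yaw": 0}, {"dp": [0, 0, -0.002], "yaw": 0}, {"dp": [0, 0, -0.002], "yaw": 0}]}}

```text
time_s: 7.3
tcp_pos: [0.5096, -0.0514, 0.1937]
eef_rot: [-180.0, -0.0, -73.4]
contact_force: [-0.5, -0.3, 3.7]
gripper_width: 0.0251
gripper_force: 50.0
```

{"api": "apply_moves", "payload": {"targets": [{"dp": [0, 0, 0.006], "yaw": 0}, {"dp": [0, 0, 0.012], "yaw": 0}, {"dp": [-0.01, 0.03, 0.014], "yaw": 0}, {"dp": [-0.02, 0.06, 0.014], "yaw": 0}, {"dp": [-0.026, 0.086, 0.014], "yaw": 0}, {"dp": [-0.026, 0.086, 0.014], "yaw": 0}, {"dp": [-0.026, 0.086, 0.01], "yaw": 0}, {"dp": [-0.026, 0.086, 0.007], "yaw": 0}, {"dp": [-0.026, 0.086, 0.005], "yaw": 0}, {"dp": [-0.026, 0.086, 0.004], "yaw": 0}, {"dp": [-0.026, 0.086, 0.003], "yaw": 0}, {"dp": [-0.026, 0.086, 0.002], "yaw": 0}, {"dp": [-0.026, 0.086, 0.001], "yaw": 0}, {"dp": [-0.026, 0.086, 0], "yaw": 0}, {"dp": [-0.026, 0.086, -0.001], "yaw": 0}, {"dp": [-0.026, 0.086, -0.001], "yaw": 0}]}}

```text
time_s: 8.63
tcp_pos: [0.4834, 0.0344, 0.1925]
eef_rot: [180.0, -0.0, -73.4]
contact_force: [-1.3, -0.7, 2.1]
gripper_width: 0.0256
gripper_force: 50.0
```

```bash
python3 - <<'E'
from h import *
s=get_state();print(s['time_s'],s['tcp_pos'],s['contact_force'])
c=snap('side','side4.png');X=cloud(c)
cv2.imwrite('pics/side4c.png',cv2.resize(c['image'][120:340,200:420,::-1],None,fx=2.6,fy=2.6))
hsv=cv2.cvtColor(c['image'],cv2.COLOR_RGB2HSV).astype(int)
m=(hsv[...,0]>12)&(hsv[...,0]<28)&(hsv[...,1]>100)
m[:225]=0;m[242:]=0;m[:,:305]=0;m[:,326:]=0;m&=X[...,2]>.05
print('b',m.sum(),np.nanmedian(X[m],0))
E
```

```text
8.6333 [0.48340112 0.03439198 0.19247273] [-1.34256936 -0.71341611  2.12193198]
b 99 [ 0.50303541 -0.04511574  0.06315624]
```

View pics/side4c.png

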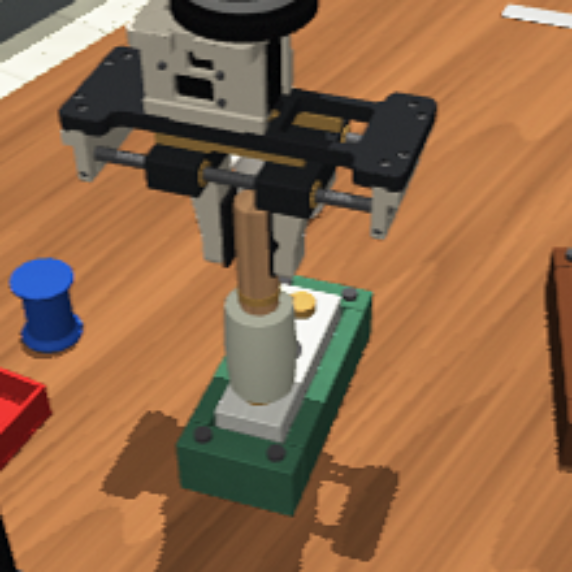

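The mallet rests on boss_a at crop (258,390), and boss_b at (302,302) reads about 0.065, as expected. I'll keep walking it down.

{"api": "apply_moves", "payload": {"targets": [{"dp": [0, 0, -0.001], "yaw": 0}, {"dp": [0, 0, -0.002], "yaw": 0}, {"dp": [0, 0, -0.003], "yaw": 0}, {"dp": [0, 0, -0.004], "yaw": 0}, {"dp": [0, 0, -0.005], "yaw": 0}, {"dp": [0, 0, -0.005], "yaw": 0}, {"dp": [0, 0, -0.005], "yaw": 0}]}}

```text
time_s: 9.27
tcp_pos: [0.4834, 0.0345, 0.1875]
eef_rot: [180.0, -0.0, -73.4]
contact_force: [-0.2, -3.0, 2.4]
gripper_width: 0.0256
gripper_force: 50.0
```

{"api": "apply_moves", "payload": {"targets": [{"dp": [0, 0, 0.005], "yaw": 0}, {"dp": [0, 0, 0.012], "yaw": 0}, {"dp": [0.01, -0.03, 0.017], "yaw": 0}, {"dp": [0.02, -0.06, 0.017], "yaw": 0}, {"dp": [0.026, -0.086, 0.017], "yaw": 0}, {"dp": [0.026, -0.086, 0.015], "yaw": 0}, {"dp": [0.026, -0.086, 0.01], "yaw": 0}, {"dp": [0.026, -0.086, 0.008], "yaw": 0}, {"dp": [0.026, -0.086, 0.006], "yaw": 0}, {"dp": [0.026, -0.086, 0.005], "yaw": 0}, {"dp": [0.026, -0.086, 0.004], "yaw": 0}, {"dp": [0.026, -0.086, 0.003], "yaw": 0}, {"dp": [0.026, -0.086, 0.002], "yaw": 0}, {"dp": [0.026, -0.086, 0.001], "yaw": 0}, {"dp": [0.026, -0.086, 0], "yaw": 0}, {"dp": [0.026, -0.086, -0.001], "yaw": 0}, {"dp": [0.026, -0.086, -0.002], "yaw": 0}, {"dp": [0.026, -0.086, -0.002], "yaw": 0}, {"dp": [0.026, -0.086, -0.002], "yaw": 0}]}}

```text
time_s: 10.85
tcp_pos: [0.5094, -0.0513, 0.1855]
eef_rot: [-180.0, 0.0, -73.4]
contact_force: [-1.8, 0.0, 2.6]
gripper_width: 0.0253
gripper_force: 50.0
```

{"api": "apply_moves", "payload": {"targets": [{"dp": [0, 0, -0.001], "yaw": 0}, {"dp": [0, 0, -0.002], "yaw": 0}, {"dp": [0, 0, -0.003], "yaw": 0}, {"dp": [0, 0, -0.003], "yaw": 0}]}}

```text
time_s: 11.18
tcp_pos: [0.5094, -0.0514, 0.1824]
eef_rot: [180.0, 0.0, -73.4]
contact_force: [-1.8, 0.4, 3.7]
gripper_width: 0.025
gripper_force: 50.0
```

{"api": "apply_moves", "payload": {"targets": [{"dp": [0, 0, 0.005], "yaw": 0}, {"dp": [0, 0, 0.011], "yaw": 0}, {"dp": [-0.01, 0.03, 0.014], "yaw": 0}, {"dp": [-0.02, 0.06, 0.014], "yaw": 0}, {"dp": [-0.026, 0.086, 0.014], "yaw": 0}, {"dp": [-0.026, 0.086, 0.012], "yaw": 0}, {"dp": [-0.026, 0.086, 0.009], "yaw": 0}, {"dp": [-0.026, 0.086, 0.007], "yaw": 0}, {"dp": [-0.026, 0.086, 0.005], "yaw": 0}, {"dp": [-0.026, 0.086, 0.004], "yaw": 0}, {"dp": [-0.026, 0.086, 0.003], "yaw": 0}, {"dp": [-0.026, 0.086, 0.002], "yaw": 0}, {"dp": [-0.026, 0.086, 0.001], "yaw": 0}, {"dp": [-0.026, 0.086, 0], "yaw": 0}, {"dp": [-0.026, 0.086, 0], "yaw": 0}, {"dp": [-0.026, 0.086, 0], "yaw": 0}]}}

```text
time_s: 12.52
tcp_pos: [0.4835, 0.0343, 0.1826]
eef_rot: [-180.0, -0.0, -73.4]
contact_force: [0.2, -2.8, 2.7]
gripper_width: 0.0253
gripper_force: 50.0
```

```bash
python3 - <<'E'
from h import *
s=get_state();print(s['time_s'],s['tcp_pos'],s['contact_force'])
c=snap('side','side5.png');X=cloud(c)
hsv=cv2.cvtColor(c['image'],cv2.COLOR_RGB2HSV).astype(int)
m=(hsv[...,0]>12)&(hsv[...,0]<28)&(hsv[...,1]>100)
m[:225]=0;m[245:]=0;m[:,:305]=0;m[:,326:]=0;m&=X[...,2]>.048
print('b',m.sum(),np.nanmedian(X[m],0),np.nanpercentile(X[m][:,2],[10,90]))
E
```

```text
12.5167 [0.48352609 0.03429001 0.18260657] [ 0.15690178 -2.80265934  2.67357281]
b 89 [ 0.50383946 -0.04593938  0.05234086] [0.04998565 0.13959218]
```

{"api": "apply_moves", "payload": {"targets": [{"dp": [0, 0, -0.0005], "yaw": 0}, {"dp": [0, 0, -0.001], "yaw": 0}, {"dp": [0, 0, -0.001], "yaw": 0}, {"dp": [0, 0, -0.001], "yaw": 0}]}}

```text
time_s: 12.9
tcp_pos: [0.4835, 0.0346, 0.1816]
eef_rot: [-180.0, -0.0, -73.4]
contact_force: [0.8, -2.9, 2.9]
gripper_width: 0.0255
gripper_force: 50.0
```

{"api": "apply_moves", "payload": {"targets": [{"dp": [0, 0, 0.005], "yaw": 0}, {"dp": [0, 0, 0.01], "yaw": 0}, {"dp": [0.01, -0.03, 0.012], "yaw": 0}, {"dp": [0.02, -0.06, 0.012], "yaw": 0}, {"dp": [0.026, -0.086, 0.012], "yaw": 0}, {"dp": [0.026, -0.086, 0.01], "yaw": 0}, {"dp": [0.026, -0.086, 0.007], "yaw": 0}, {"dp": [0.026, -0.086, 0.005], "yaw": 0}, {"dp": [0.026, -0.086, 0.003], "yaw": 0}, {"dp": [0.026, -0.086, 0.002], "yaw": 0}, {"dp": [0.026, -0.086, 0.001], "yaw": 0}, {"dp": [0.026, -0.086, 0], "yaw": 0}, {"dp": [0.026, -0.086, 0], "yaw": 0}]}}

```text
time_s: 13.98
tcp_pos: [0.5095, -0.051, 0.1819]
eef_rot: [-180.0, -0.0, -73.3]
contact_force: [-0.0, 1.5, 0.0]
gripper_width: 0.0251
gripper_force: 50.0
```

{"api": "apply_moves", "payload": {"targets": [{"dp": [0, 0, -0.0005], "yaw": 0}, {"dp": [0, 0, -0.001], "yaw": 0}, {"dp": [0, 0, -0.0015], "yaw": 0}, {"dp": [0, 0, -0.0015], "yaw": 0}]}}

```text
time_s: 14.32
tcp_pos: [0.5098, -0.0513, 0.181]
eef_rot: [-179.9, -0.0, -73.4]
contact_force: [-3.3, 1.7, 6.4]
gripper_width: 0.025
gripper_force: 50.0
```

{"api": "apply_moves", "payload": {"targets": [{"dp": [0, 0, -0.0005], "yaw": 0}, {"dp": [0, 0, -0.001], "yaw": 0}, {"dp": [0, 0, -0.001], "yaw": 0}]}}

```text
time_s: 14.57
tcp_pos: [0.51, -0.0514, 0.1806]
eef_rot: [-179.9, -0.0, -73.4]
contact_force: [-5.0, 1.2, 12.8]
gripper_width: 0.0254
gripper_force: 50.0
```

{"api": "apply_moves", "payload": {"targets": [{"dp": [0, 0, 0.01], "yaw": 0}, {"dp": [0, 0, 0.035], "yaw": 0}, {"dp": [0, 0, 0.06], "yaw": 0}, {"dp": [-0.006, -0.027, 0.065], "yaw": 0}, {"dp": [-0.015, -0.067, 0.065], "yaw": 0}, {"dp": [-0.024, -0.107, 0.065], "yaw": 0}, {"dp": [-0.033, -0.147, 0.065], "yaw": 0}, {"dp": [-0.042, -0.187, 0.065], "yaw": 0}, {"dp": [-0.05, -0.22, 0.065], "yaw": 0}, {"dp": [-0.053, -0.234, 0.065], "yaw": 0}, {"dp": [-0.053, -0.234, 0.065], "yaw": 0}, {"dp": [-0.053, -0.234, 0.065], "yaw": 0}]}}

```text
time_s: 15.57
tcp_pos: [0.4558, -0.2862, 0.2437]
eef_rot: [180.0, 0.0, -73.5]
contact_force: [-0.2, 0.8, -3.4]
gripper_width: 0.0251
gripper_force: 50.0
```

```bash
python3 - <<'E'
from h import *
s=get_state();print(s['time_s'],s['tcp_pos'],s['contact_force'])
for n in('side','top'):
    c=snap(n,n+'6.png');X=cloud(c)
    hsv=cv2.cvtColor(c['image'],cv2.COLOR_RGB2HSV);H,S,V=[hsv[...,i].astype(int) for i in range(3)]
    # near boss and holder
    for k,xy in dict(a=(.4834,.035),b=(.5087,-.0507)).items():
        d=np.hypot(X[...,0]-xy[0],X[...,1]-xy[1])
        m=(d<.014)&(H>12)&(H<28)&(S>100)&(V>100); print(n,k,m.sum(),np.nanmedian(X[m],0).round(4))
    g=(np.hypot(X[...,0]-.496,X[...,1]+.008)<.11)&(H>60)&(H<95)&(S>80)&(X[...,2]>.035); print('green z',np.nanmedian(X[g][:,2]))
    g=(np.hypot(X[...,0]-.496,X[...,1]+.008)<.08)&(S<40)&(V>120)&(X[...,2]<.06); print('die top z',g.sum(),np.nanmedian(X[g][:,2]))
    if n=='side':
        p=X[60:240,350:450].reshape(-1,3); q=p[(abs(p[:,0]-.456)<.04)&(abs(p[:,1]+.285)<.04)&(p[:,2]>.06)]
        print('mallet bottom',np.percentile(q[:,2],[0,1,3]))
        cv2.imwrite('pics/side6c.png',c['image'][0:340,150:550,::-1])
E
```

```text
15.5667 [ 0.45581    -0.28619567  0.24371095] [-0.20342432  0.81792887 -3.44962299]
side a 102 [0.482  0.0378 0.0511]
side b 84 [ 0.5068 -0.0478  0.0503]
green z 0.042852870099504614
die top z 991 0.042930739438420885
mallet bottom [0.11285309 0.11765596 0.1247488 ]
top a 45 [0.4852 0.0319 0.0539]
top b 47 [ 0.5089 -0.0538  0.052 ]
green z 0.04471007526433606
die top z 1097 0.04443735098760482
```

View pics/side6c.png

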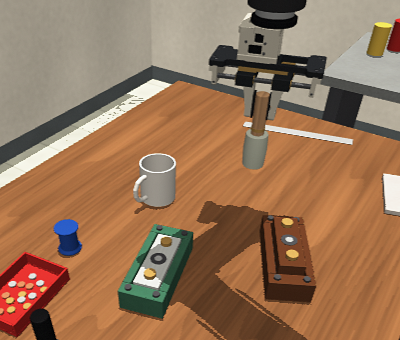

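The die top is flush with the green frame (depth readings match to 0.3 mm at both ends), and the mallet hangs upright at crop (256,150). Now I'll set it down.

{"api": "apply_moves", "payload": {"targets": [{"dp": [0, 0, -0.02], "yaw": 0}, {"dp": [0, 0, -0.045], "yaw": 0}, {"dp": [0, 0, -0.07], "yaw": 0}, {"dp": [0, 0, -0.09], "yaw": 0}, {"dp": [0, 0, -0.103], "yaw": 0}, {"dp": [0, 0, -0.109], "yaw": 0}, {"dp": [0, 0, -0.112], "yaw": 0}, {"dp": [0, 0, -0.114], "yaw": 0}, {"dp": [0, 0, -0.115], "yaw": 0}, {"dp": [0, 0, -0.1155], "yaw": 0}, {"dp": [0, 0, -0.1155], "yaw": 0}, {"dp": [0, 0, -0.1155], "yaw": 0}]}}

```text
time_s: 16.67
tcp_pos: [0.4567, -0.2855, 0.1292]
eef_rot: [-179.9, -0.0, -73.4]
contact_force: [-0.5, -0.5, -2.7]
gripper_width: 0.0253
gripper_force: 50.0
```

{"api": "apply_moves", "payload": {"targets": [{"dp": [0, 0, -0.0005], "yaw": 0}, {"dp": [0, 0, -0.001], "yaw": 0}, {"dp": [0, 0, -0.001], "yaw": 0}, {"dp": [0, 0, -0.001], "yaw": 0}]}}

```text
time_s: 17.0
tcp_pos: [0.4569, -0.2858, 0.1286]
eef_rot: [-179.9, -0.1, -73.4]
contact_force: [-0.9, 0.8, 5.7]
gripper_width: 0.0254
gripper_force: 50.0
```

{"api": "apply_moves", "payload": {"targets": [{"dp": [0, 0, 0], "yaw": 0}, {"dp": [0, 0, 0], "yaw": 0}, {"dp": [0, 0, 0], "yaw": 0}, {"dp": [0, 0, 0], "yaw": 0}, {"dp": [0, 0, 0], "yaw": 0}, {"dp": [0, 0, 0], "yaw": 0}, {"dp": [0, 0, 0], "yaw": 0}, {"dp": [0, 0, 0], "yaw": 0}, {"dp": [0, 0, 0], "yaw": 0}, {"dp": [0, 0, 0], "yaw": 0}], "grip": -1}}

```text
time_s: 17.83
tcp_pos: [0.4564, -0.2854, 0.1275]
eef_rot: [-180.0, 0.0, -73.4]
contact_force: [0.2, 0.9, 0.1]
gripper_width: 0.0849
gripper_force: 0.0
```

{"api": "apply_moves", "payload": {"targets": [{"dp": [0, 0, 0.01], "yaw": 0}, {"dp": [0, 0, 0.03], "yaw": 0}, {"dp": [0, 0, 0.06], "yaw": 0}, {"dp": [0, 0, 0.09], "yaw": 0}, {"dp": [0, 0, 0.11], "yaw": 0}, {"dp": [0, 0, 0.13], "yaw": 0}, {"dp": [0, 0, 0.13], "yaw": 0}, {"dp": [0, 0, 0.13], "yaw": 0}]}}

```text
time_s: 18.5
tcp_pos: [0.4569, -0.2855, 0.2596]
eef_rot: [-179.8, -0.1, -73.4]
contact_force: [-0.4, 0.7, -1.7]
gripper_width: 0.0879
gripper_force: 0.0
```

```bash
python3 - <<'E'
from h import *
s=get_state();print(s['time_s'],s['tcp_pos'],s['contact_force'],s['gripper_width'])
snap('side','side7.png')
E
```

```text
18.5 [ 0.45690801 -0.28553618  0.25955225] [-0.42004405  0.73480175 -1.69649907] 0.08791504805348821
```

View pics/side7.png

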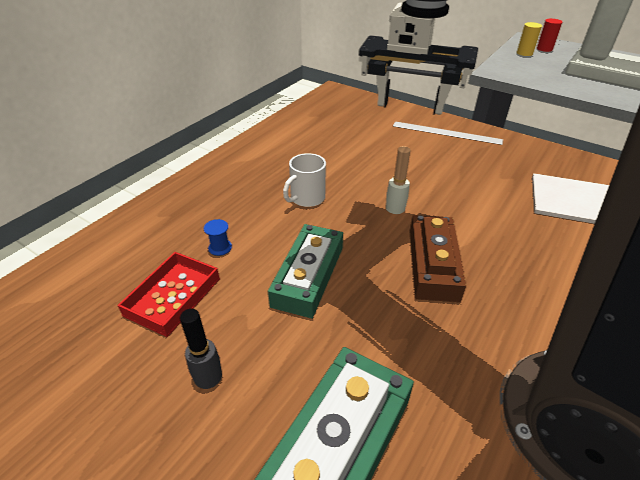

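The mallet stands upright at (398,195), clear of the gripper. The die is flush at (307,258), and the bystanders haven't moved.

```bash
python3 -c "
from plant import r
print(r.close_job())"
```

```text
the job is handed in; nothing more can be done
None
```

I walked the die down level with the holder at both ends, stood the white mallet back upright on the bench, left the bystanders where they were, and handed the job in at about 18.5 s; the hand-in call returned no verdict.

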